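# Hook the cover panel into the terminal box

## Task

Close the open grey terminal box with its cover panel: pick up the larger of the two handled dark steel plates by its handle, tilt it so that one short edge goes down into the box and under the overhanging lip on the box's far side, then lower the other end until the panel lies flat on the ledge inside the rim, and let go. Leave the smaller plate where it lies.

Things in the scene. Friction and masses are not known exactly. Their poses are not given: they have to be found in the camera images.
- box: Grey terminal box fixed to the bench, 174 (x) x 130 (y) mm. Origin: centre of its underside; z up; +x to the lip side, away from the robot within 0.35 rad. Open on top: recess 164 x 120 mm, centred, with a 24 mm wide ledge all round (open below inside it). Rim 54 mm high on the -x and both y sides. Seated, the panel lies flat on the ledge, long side along x, centred to 7 mm in x, 10 mm in y.
- box_lip (a point): Middle of the lip's free edge, on its underside. The lip overhangs the box's +x side over the full width, 4 mm thick, top 62 mm and underside 58 mm above the bench, 18 mm above the ledge. This point is 54 mm from the box's centre; under the lip the recess goes on 28 mm further in +x. Axes as the box's.
- box_ledge (a point): Centre of the recess at the height of the ledge's top, 40 mm straight above the box's origin; axes as the box's.
- panel_grip (a point): Centre of the handle bar of the larger loose plate, the panel: dark steel, 150 (x) x 100 (y) x 6 mm, 0.2 to 0.4 kg, same both ways round. Over its centre the bright bar, 10 mm thick (x), 64 long (y), 18 high, on end posts, 22 mm clear of the plate. This point is 37 mm above the plate's underside. Axes: x along the long side, y along the bar, z up. It starts flat on the bench.
- small_plate_grip (a point): Centre of the handle bar of the smaller loose plate, 100 (x) x 70 (y) x 6 mm, made alike, bar 10 x 50 x 18 mm; this point is 37 mm above its underside, axes as the panel's. Too small for the box; to be left alone. It starts flat on the bench.

How it is judged:
By the outcome, as a careful person would: the job done as asked, in the order asked, and still so for the second after the job is handed in, with the robot touching nothing.
It also fails if it takes over 38 s, if anything falls off the work surface, if the arm or the gripper's body presses on something with over 40 N, if the wrist force passes 120 N, or if a joint passes its speed limit or range.

## Robot

A 6-joint arm with a two-finger parallel gripper is mounted at the origin on a cart in front of the work surface, level with it; the furniture and walls round the work are solid. World frame = base frame: x ahead of the robot, y to its left, z up, the work surface at z = 0. Lengths are in m, angles in rad, forces in N, time in s.
With the tool pointing down it reaches from about 0.225 to 0.875 m from the base axis. Payload 3.4 kg.
Tool frame: the origin (TCP) lies at the very end of the fingers, on their centre line; the grasp point (between the pads) lies 19 mm behind it; z points along the fingers, x is the direction in which the jaws open and shut, and the axes are right-handed (so a half turn about z gives the same grasp; the last joint's range is limited). The gripper opens to 85 mm and grips with 20 to 120 N. Pads are 22 mm wide; open, the fingers measure 114 mm over their backs; the gripper's body (76 mm by 85 mm) begins 54 mm behind the grasp point. The pads swing forward as they close: fully open they stand 13 mm farther back than shut.
Start: joints at [-1.389, 0.276, 1.505, -0, 1.361, -0.121], TCP at [0.171, -0.549, 0.231] pointing down, gripper open.
Joint ranges: [-2.89, 2.89], [-0.75, 2.08], [0.22, 2.7], [-1.18, 4.32], [0.11, 2.71], [-2.7, 2.7]. Speed limits (rad/s): [2.57, 2.57, 3.14, 3.14, 3.14, 3.14].

## Interface

Orientations are given as a unit quaternion [w, x, y, z].
In Python, from rig import manip gives the robot as it stands.
- The arm moves only by the tool send_rows, never from a script. Its argument "increments" is a list of rows, each a list of 5 numbers: the opening, from 0 (shut) to 1 (fully open), then the shift along the tool's x, y, z in m, then the turn about the tool's z in rad. A call has 1 to 8 rows; each row shifts and turns the commanded pose from where the row before left it, along the tool's axes as they then stand; what a row does not reach is not made up. A row lasts 1/8 s, in which the tool goes at most 62.5 mm and 10.7 degrees, less where a joint would pass 70% of its speed; a pose out of reach is approached as far as the arm can. A call is refused whole if a number of a shift passes 0.0625 or a number of a turn 0.188, either way. A call with a gripper value outside its range is refused whole. The fingers move at their own pace and stop on an object; "squeeze" is the grip in N (left out, the last holds). Time passes only in rows, so rows that do not move let the fingers close. It gives the time, the measured TCP pose, the force and the opening at its end, in the units of the state.
- manip.get_state(): the state, without advancing time (a new reading comes with each control period).
- manip.get_image(name): name is "scene" or "top" or "wrist"; returns the picture (384x512x3 uint8, red, green, blue); there is no depth.
- manip.calibration(name): a dict with "fx", "fy", "cx", "cy" (pixels), "camera_from_world" (4x4, takes a point from world to camera coordinates). Camera axes: x right, y up, looking along -z (the intrinsics and any distortion apply to the point x, -y, -z); pixel columns grow to the right and rows downward; lengths in m; the calibration is good to about 2 mm. A picture is of the moment at which its call begins: read the wrist's pose just before it. calibration takes no time and is no camera call; for the wrist camera it gives the pose at the moment of the call.
- manip.sign_off(): hands the job in, once; it reports no verdict.
The state is a dict: "clock": time; "qpos": joint angles; "qd": joint speeds; "effort": joint torques, N m; "position": TCP position; "ee_rot": TCP orientation; "contact_force": force on the tool from outside, world axes, zero at the start; "moment": the same for the moment, N m; "width": finger opening in m.
Only numpy, scipy, OpenCV 4.12 (cv2) and the standard library are available. Lean on these libraries where they do the work, as an engineer would, in place of code of your own. Each camera call takes 0.05 s, during which the arm holds its last target.

## Working session

There is one attempt and no reset: what is moved stays moved. The work goes in short steps, Python scripts to look and compute and a tool call to move; the robot and the scene stay as the last step left them, time stands still between calls to the robot, and variables do not carry over. Pictures are saved under pics/ and viewed, and the job is handed in when it is done.

Besides the shell and the picture viewer there is one more tool, called after "Call:" as a command line: name --pt "numbers of a row" for each row, then --argument value for the rest. send_rows: Moves the arm, as the interface text tells. Its arguments: {"type":"object","properties":{"increments":{"type":"array","items":{"type":"array","items":{"type":"number"}}},"squeeze":{"type":"number"}},"required":["increments"]}

```bash
mkdir -p pics; ls; python3 - <<'E'
from rig import manip
import cv2,numpy as np
np.set_printoptions(precision=4,suppress=True)
print(manip.get_state())
for n in["scene","top","wrist"]:
    c=manip.calibration(n);print(n,{k:(np.array(v)) for k,v in c.items()})
    im=manip.get_image(n);cv2.imwrite(f"pics/{n}0.png",im[:,:,::-1])
E
```

```text
pics
{'clock': 0.0, 'qpos': array([-1.389 ,  0.2766,  1.5062,  0.    ,  1.3607, -0.121 ]), 'qd': array([-0.002 , -0.0014,  0.0001,  0.0012,  0.0007,  0.0004]), 'effort': array([ -0.0001, -41.6785, -24.5803,   0.    ,   0.0109,   0.    ]), 'position': array([ 0.1714, -0.5483,  0.2304]), 'ee_rot': array([-0.0006,  0.8057, -0.5924, -0.0007]), 'contact_force': array([-0.0625,  0.3816, -0.3305]), 'moment': array([ 0.0167, -0.0187,  0.0088]), 'width': 0.08550888715145329}
scene {'fx': array(471.002), 'fy': array(471.002), 'cx': array(258.3369), 'cy': array(197.4888), 'camera_from_world': array([[-0.8197, -0.5726,  0.0167,  0.4622],
       [ 0.2353, -0.3099,  0.9212, -0.1749],
       [-0.5223,  0.759 ,  0.3887, -0.826 ],
       [ 0.    ,  0.    ,  0.    ,  1.    ]])}
top {'fx': array(413.4285), 'fy': array(413.4285), 'cx': array(259.3703), 'cy': array(192.1995), 'camera_from_world': array([[-0.026 , -0.9992, -0.0299,  0.0874],
       [ 0.9926, -0.0294,  0.1176, -0.5327],
       [-0.1184, -0.0266,  0.9926, -1.0665],
       [ 0.    ,  0.    ,  0.    ,  1.    ]])}
wrist {'fx': array(270.2364), 'fy': array(270.2364), 'cx': array(252.1263), 'cy': array(185.308), 'camera_from_world': array([[ 0.2986, -0.9544, -0.001 , -0.5745],
       [ 0.9144,  0.2864, -0.286 ,  0.0377],
       [ 0.2733,  0.0845,  0.9582, -0.3776],
       [ 0.    ,  0.    ,  0.    ,  1.    ]])}
```

View pics/top0.png

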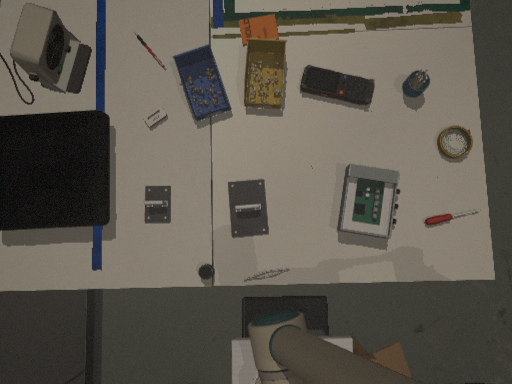

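View pics/scene0.png

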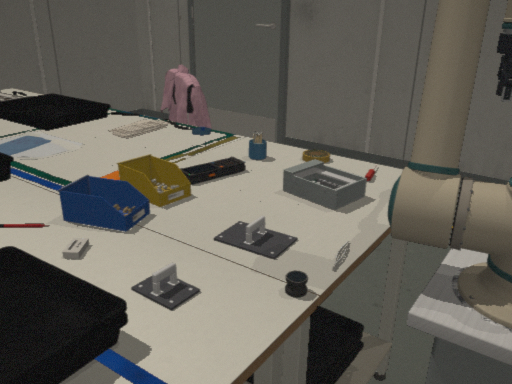

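The top view shows the panel around (248,208) with its bar near (248,208). The small plate is around (157,204). The box is around (368,202), with its lip on the far (upper) side. Next I'll measure these.

```bash
cat > h.py <<'E'
import numpy as np,cv2
from rig import manip
np.set_printoptions(precision=4,suppress=True)
def ray(c,px,z):
    T=np.array(c["camera_from_world"]);R=T[:3,:3];o=-R.T@T[:3,3]
    out=[]
    for u,v in np.atleast_2d(px):
        d=R.T@np.array([(u-c["cx"])/c["fx"],-(v-c["cy"])/c["fy"],-1.])
        out.append(o+d*(z-o[2])/d[2])
    return np.array(out)
def proj(c,P):
    T=np.array(c["camera_from_world"]);p=(T[:3,:3]@np.atleast_2d(P).T).T+T[:3,3]
    return np.c_[c["cx"]+c["fx"]*p[:,0]/-p[:,2],c["cy"]-c["fy"]*p[:,1]/-p[:,2]]
E
python3 - <<'E'
from h import *
im=cv2.imread("pics/top0.png");c=manip.calibration("top")
cv2.imwrite("pics/boxz.png",cv2.resize(im[155:247,325:410],None,fx=6,fy=6,interpolation=cv2.INTER_CUBIC))
cv2.imwrite("pics/panz.png",cv2.resize(im[170:245,215:285],None,fx=7,fy=7,interpolation=cv2.INTER_CUBIC))
g=cv2.cvtColor(im,cv2.COLOR_BGR2GRAY)
roi=np.zeros_like(g);roi[170:245,220:278]=1
m=((g<100)&(roi>0)).astype(np.uint8)
m=cv2.morphologyEx(m,cv2.MORPH_CLOSE,np.ones((15,15)));m=cv2.morphologyEx(m,cv2.MORPH_OPEN,np.ones((5,5)))
cs,_=cv2.findContours(m,0,1);k=max(cs,key=cv2.contourArea);b=cv2.boxPoints(cv2.minAreaRect(k));print(b)
P=ray(c,b,0.006);print(P,[np.linalg.norm(P[i]-P[i-1]) for i in range(4)],P.mean(0))
E
```

```text
[[226.4522 181.6998]
 [263.865  178.4465]
 [268.7617 234.7598]
 [231.349  238.0131]]
[[0.5697 0.1627 0.006 ]
 [0.5756 0.06   0.006 ]
 [0.4221 0.051  0.006 ]
 [0.4161 0.152  0.006 ]] [np.float64(0.15400202108084224), np.float64(0.10284604250767032), np.float64(0.1537181345573711), np.float64(0.10116868292367755)] [0.4958 0.1064 0.006 ]
```

```bash
sleep 1
```

```text
(no output)
```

View pics/boxz.png

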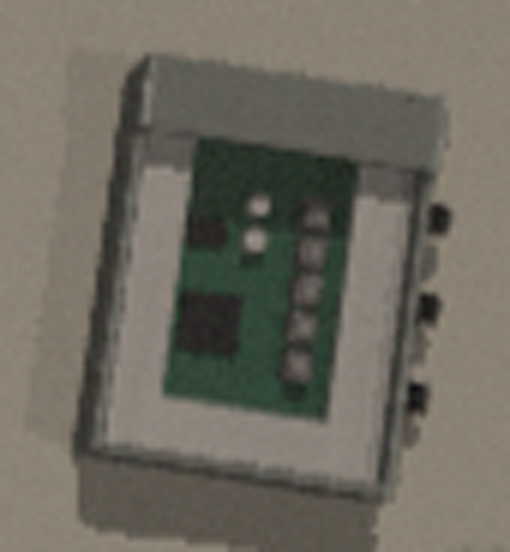

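View pics/panz.png

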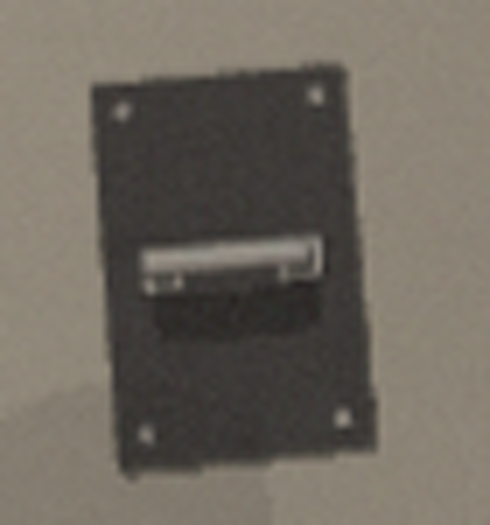

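The enlargements show the lip top's free edge running from (143,128) to (437,172). The near ledge-opening corners are at (163,393) and (327,420), and the near outer rim corners at (78,455) and (382,498). The panel bar's top face runs from (140,248) to (320,238).

```bash
python3 - <<'E'
from h import *
c=manip.calibration("top")
def f(p,z,o,s): 
    p=np.array(p,float); return ray(c,(p+.5)/s-.5+o,z)
B=lambda p,z:f(p,z,np.array([325,155]),6)
for n,p,z in [("lipfree",[(141,128),(437,172)],.062),("lipback",[(150,55),(443,98)],.062),("nearopen",[(163,393),(327,420)],.04),("nearrim",[(78,455),(382,498)],.054),("nearrim_in",[(103,447),(377,484)],.054)]:
    P=B(p,z);d=P[1]-P[0];print(n,P[:,:2],np.linalg.norm(d),"mid",P.mean(0)[:2],"yaw",np.arctan2(d[1],d[0])+np.pi/2)
C=lambda p,z:f(p,z,np.array([215,170]),7)
P=C([(122,112),(316,95),(342,418),(146,433)],.008);print(P,P.mean(0))
P=C([(141,261),(320,250)],.046);d=P[1]-P[0];print("bar ",P,P.mean(0),np.linalg.norm(d),np.arctan2(d[1],d[0])+np.pi/2)
s=manip.get_state()
from scipy.spatial.transform import Rotation as R
q=s["ee_rot"];print(R.from_quat([*q[1:],q[0]]).as_matrix(),s["position"])
E
```

```text
lipfree [[ 0.5669 -0.1585]
 [ 0.544  -0.2834]] 0.12699486850617148 mid [ 0.5555 -0.2209] yaw -0.18141337062597174
lipback [[ 0.5987 -0.164 ]
 [ 0.576  -0.288 ]] 0.12611158820653304 mid [ 0.5873 -0.226 ] yaw -0.18094715009892015
nearopen [[ 0.4538 -0.1662]
 [ 0.4402 -0.236 ]] 0.07115280660926476 mid [ 0.447  -0.2011] yaw -0.19224108094574266
nearrim [[ 0.4278 -0.126 ]
 [ 0.4061 -0.2536]] 0.12942969138053184 mid [ 0.4169 -0.1898] yaw -0.16794104197837267
nearrim_in [[ 0.4309 -0.1368]
 [ 0.4121 -0.2519]] 0.11660313204022914 mid [ 0.4215 -0.1943] yaw -0.1618118801597337
[[0.5583 0.1475 0.008 ]
 [0.5627 0.0716 0.008 ]
 [0.4371 0.0649 0.008 ]
 [0.4334 0.1405 0.008 ]] [0.4978 0.1061 0.008 ]
bar  [[0.4965 0.1378 0.046 ]
 [0.4988 0.0707 0.046 ]] [0.4977 0.1043 0.046 ] 0.06714687424435654 0.032911505145779785
[[ 0.2982 -0.9545 -0.0003]
 [-0.9545 -0.2982  0.0014]
 [-0.0014 -0.0002 -1.    ]] [ 0.1714 -0.5485  0.2306]
```

Call:
send_rows --pt "1 -0.02 -0.02 0 0" --pt "1 -0.04 -0.038 0 0" --pt "1 -0.04 -0.038 0 0" --pt "1 -0.04 -0.038 0 0" --pt "1 -0.04 -0.038 0 0" --pt "1 -0.04 -0.038 0 0" --pt "1 -0.04 -0.038 0 0" --pt "1 -0.04 -0.038 0 0"

```text
clock: 1.15
position: [0.3554, -0.1755, 0.2313]
ee_rot: [-0.0, 0.806, -0.593, 0.0]
contact_force: [1.0, -0.3, -0.7]
width: 0.0851
```

Call:
send_rows --pt "1 -0.04 -0.038 0 0" --pt "1 -0.04 -0.038 0 0" --pt "1 -0.04 -0.038 0 0" --pt "1 -0.04 -0.038 0 0" --pt "1 -0.04 -0.04 0 0.12" --pt "1 -0.02 -0.02 0 0.126" --pt "1 0 0 0 0"

```text
clock: 2.02
position: [0.4953, 0.0958, 0.2307]
ee_rot: [0.0, 0.728, -0.685, -0.0]
contact_force: [-0.7, -0.3, -0.0]
width: 0.0856
```

```bash
cat >> h.py <<'E'
from scipy.spatial.transform import Rotation as R
def st():
    s=manip.get_state();q=s["ee_rot"];M=R.from_quat([*q[1:],q[0]]).as_matrix();p=np.array(s["position"])
    print("t",s["clock"],"p",p,"toolx ang",np.arctan2(M[1,0],M[0,0]),"zt",M[:,2],"F",s["contact_force"],"M",s["moment"],"w",s["width"],"q",s["qpos"])
    return p,M
def to(p,M,x,y,z,ang):
    d=M.T@(np.array([x,y,z])-p);a=np.arctan2(M[1,0],M[0,0]);t=-((ang-a+np.pi)%(2*np.pi)-np.pi);print("tool delta",d,"turn",t)
E
python3 - <<'E'
from h import *
p,M=st();to(p,M,.497,.1055,.1,.057-np.pi/2)
im=manip.get_image("wrist");cv2.imwrite("pics/w1.png",im[:,:,::-1]);c=manip.calibration("wrist")
print(proj(c,[(.497,.1055,.046)]))
E
```

```text
t 2.025 p [0.4953 0.0958 0.2307] toolx ang -1.510326151661101 zt [-0.0006  0.     -1.    ] F [-0.7357 -0.3409 -0.0453] M [ 0.0376 -0.0032  0.0023] w 0.0856335425189019 q [0.0529 0.1701 1.6494 0.0001 1.3227 1.5633]
tool delta [-0.0096 -0.0024  0.1307] turn 0.00347017513379555
[[242.9035 162.872 ]]
```

View pics/w1.png

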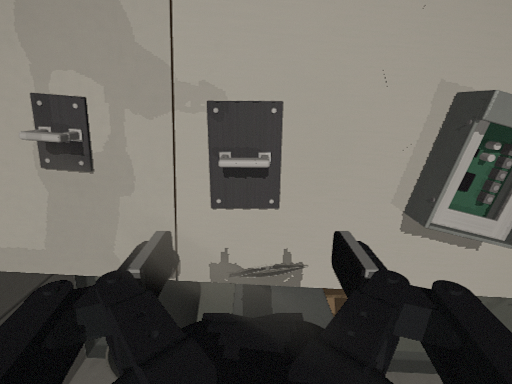

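The wrist view shows the panel at (245,155) with its bar around (244,161), close to the predicted (243,163). I'll check it numerically.

```bash
python3 - <<'E'
from h import *
c=manip.calibration("wrist");im=cv2.imread("pics/w1.png");g=cv2.cvtColor(im,cv2.COLOR_BGR2GRAY)
m=np.zeros_like(g);m[90:220,195:295]=(g[90:220,195:295]<75)
m=cv2.morphologyEx(m,cv2.MORPH_CLOSE,np.ones((25,25)))
k=max(cv2.findContours(m,0,1)[0],key=cv2.contourArea);b=cv2.approxPolyDP(k,8,True)[:,0];print(b)
P=ray(c,b,.006);print(P,P.mean(0))
m=np.zeros_like(g);m[145:180,210:280]=(g[145:180,210:280]>110)
k=max(cv2.findContours(m,0,1)[0],key=cv2.contourArea);print(cv2.boundingRect(k),cv2.minAreaRect(k))
x,y,w,h=cv2.boundingRect(k)
print(ray(c,[(x,163),(x+w-1,163)],.046))
cv2.imwrite("pics/w1z.png",cv2.resize(im[90:220,195:295],None,fx=4.5,fy=4.5,interpolation=cv2.INTER_CUBIC))
E
```

```text
[[207 101]
 [211 206]
 [278 207]
 [282 102]]
[[0.5671 0.1568 0.006 ]
 [0.4222 0.1492 0.006 ]
 [0.4264 0.0522 0.006 ]
 [0.5717 0.0598 0.006 ]] [0.4968 0.1045 0.006 ]
(219, 152, 52, 15) ((244.5, 159.0), (14.0, 51.0), 90.0)
[[0.4951 0.1348 0.046 ]
 [0.4988 0.0722 0.046 ]]
```

View pics/w1z.png

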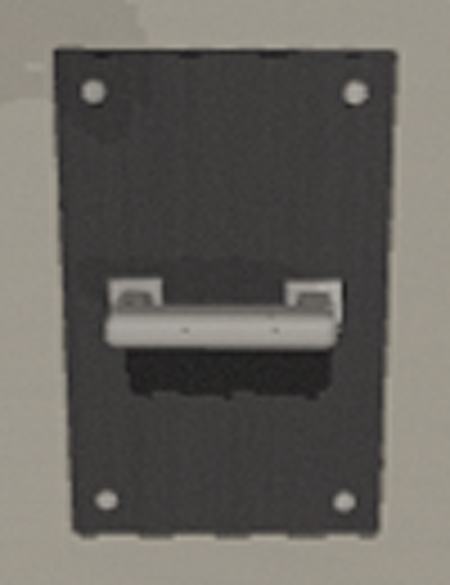

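Call:
send_rows --pt "1 -0.0086 -0.0022 0.03 0.006" --pt "1 0 0 0.05 0" --pt "1 0 0 0.05 0" --pt "1 0 0 0.03 0" --pt "1 0 0 0 0"

```text
clock: 2.7
position: [0.4936, 0.1015, 0.0694]
ee_rot: [0.002, 0.725, -0.689, -0.002]
contact_force: [-0.7, 0.4, 0.3]
width: 0.0848
```

```bash
python3 - <<'E'
from h import *
p,M=st();to(p,M,.497,.1045,.015,.055-np.pi/2)
im=manip.get_image("wrist");cv2.imwrite("pics/w2.png",im[:,:,::-1])
im=manip.get_image("scene");cv2.imwrite("pics/s2.png",im[:,:,::-1])
E
```

```text
t 2.7 p [0.4936 0.1015 0.0694] toolx ang -1.5205423311354622 zt [-0.0062 -0.0009 -1.    ] F [-0.6872  0.3863  0.3345] M [-0.0238 -0.0603 -0.0067] w 0.0848156997041387 q [ 0.0651  0.323   1.8881 -0.0006  0.9368  1.586 ]
tool delta [-0.0028 -0.0039  0.0544] turn -0.004746004340565602
```

View pics/w2.png

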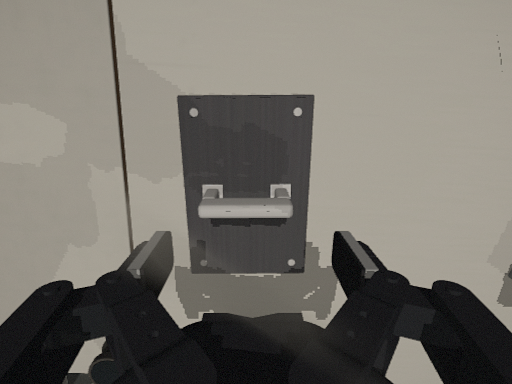

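View pics/s2.png

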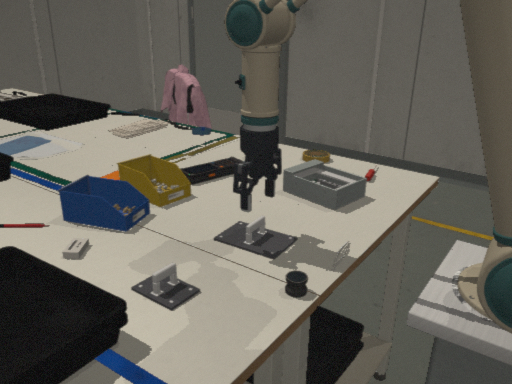

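```bash
python3 - <<'E'
from h import *
p,M=st()
c=manip.calibration("scene");print(proj(c,[p,(.497,.1045,.046)]))
c=manip.calibration("wrist");print(ray(c,[(199,208),(292,207)],.046),proj(c,[p,p-[0,0,.0]]))
# bar top face front/back edges
print(ray(c,[(245,198),(245,208)],.046), ray(c,[(179,96),(313,96),(306,272),(190,273)],.006))
E
```

```text
t 2.8 p [0.4967 0.1021 0.0722] toolx ang -1.5204842243117846 zt [ 0.0009 -0.0002 -1.    ] F [-0.0857  0.7686  0.1976] M [ 0.0614 -0.0124 -0.0124] w 0.08555632102204856 q [ 0.0657  0.3203  1.8836 -0.0004  0.9368  1.5864]
[[257.2465 208.6486]
 [256.2885 220.3579]]
[[0.5014 0.1373 0.046 ]
 [0.5052 0.0757 0.046 ]] [[251.566  234.9555]
 [251.566  234.9555]]
[[0.5099 0.1071 0.046 ]
 [0.5029 0.1068 0.046 ]] [[0.5722 0.159  0.006 ]
 [0.5772 0.0613 0.006 ]
 [0.4293 0.0505 0.006 ]
 [0.4231 0.1532 0.006 ]]
```

Call:
send_rows --pt "1 -0.003 -0.0005 0.015 -0.005" --pt "1 0 0 0.02 0" --pt "1 0 0 0.015 0" --pt "1 0 0 0.007 0" --pt "1 0 0 0 0" --pt "1 0 0 0 0"

```text
clock: 3.55
position: [0.4972, 0.106, 0.0147]
ee_rot: [-0.0, 0.727, -0.687, 0.0]
contact_force: [0.1, -0.8, 0.2]
width: 0.0854
```

Call:
send_rows --pt "0.6 0 0 0 0" --pt "0.6 0 0 0 0" --pt "0.6 0 0 0 0" --pt "0.6 0 0 0 0" --pt "0.6 0 0 0 0" --squeeze 30

```text
clock: 4.18
position: [0.4971, 0.1061, 0.015]
ee_rot: [-0.001, 0.726, -0.687, 0.0]
contact_force: [-0.8, 1.2, 5.2]
width: 0.0633
```

```bash
python3 - <<'E'
from h import *
p,M=st()
im=manip.get_image("wrist");cv2.imwrite("pics/w3.png",im[:,:,::-1])
E
```

```text
t 4.175 p [0.4971 0.1061 0.015 ] toolx ang -1.515233664776154 zt [ 0.0012  0.0003 -1.    ] F [-0.844   1.2288  5.1715] M [ 0.1303  0.1312 -0.0129] w 0.06328626724852966 q [0.0733 0.3985 1.9468 0.0003 0.7951 1.5883]
```

View pics/w3.png

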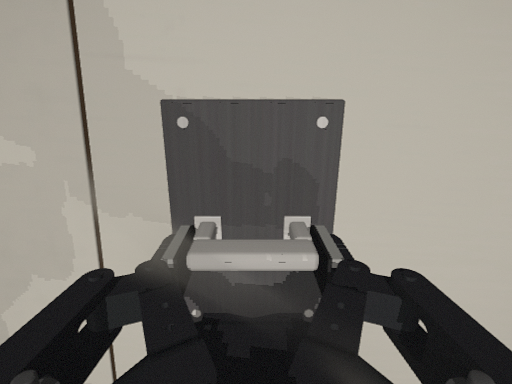

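The jaws hold the bar's ends at 63 mm. Next is the lift.

Call:
send_rows --pt "0.5 0 0 -0.01 0" --pt "0.5 0 0 -0.03 0" --pt "0.5 0 0 -0.04 0" --pt "0.5 0 0 -0.04 0" --pt "0.5 0 0 0 0" --pt "0.5 0 0 0 0" --squeeze 40

```text
clock: 4.97
position: [0.4953, 0.1058, 0.1332]
ee_rot: [0.001, 0.727, -0.687, -0.001]
contact_force: [-0.9, 0.7, -3.1]
width: 0.0631
```

```bash
python3 - <<'E'
from h import *
p,M=st()
im=manip.get_image("wrist");cv2.imwrite("pics/w4.png",im[:,:,::-1])
im=manip.get_image("scene");cv2.imwrite("pics/s4.png",cv2.resize(im[100:300,170:350],None,fx=3,fy=3)[:,:,::-1])
# target approach pose: panel centre 25mm back of box centre
yb=-.178;b=np.array([.5027,-.2105]);u=np.array([np.cos(yb),np.sin(yb)])
to(p,M,*(b-.027*u),.12,yb-np.pi/2)
E
```

```text
t 4.975 p [0.4953 0.1058 0.1332] toolx ang -1.5149628306186154 zt [-0.0026 -0.0004 -1.    ] F [-0.8594  0.7449 -3.0523] M [-0.002   0.0196 -0.0168] w 0.06309940682322805 q [ 0.0731  0.253   1.8    -0.0002  1.0912  1.5881]
tool delta [0.3099 0.0365 0.0133] turn 0.23383349617628113
```

View pics/w4.png

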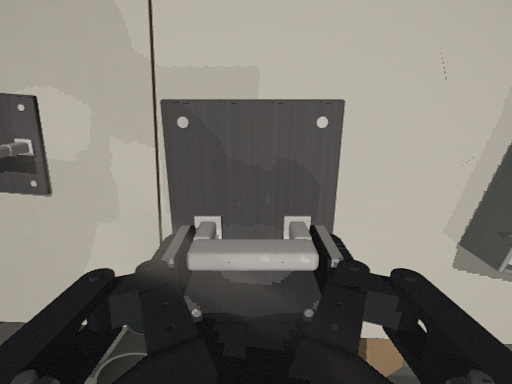

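View pics/s4.png

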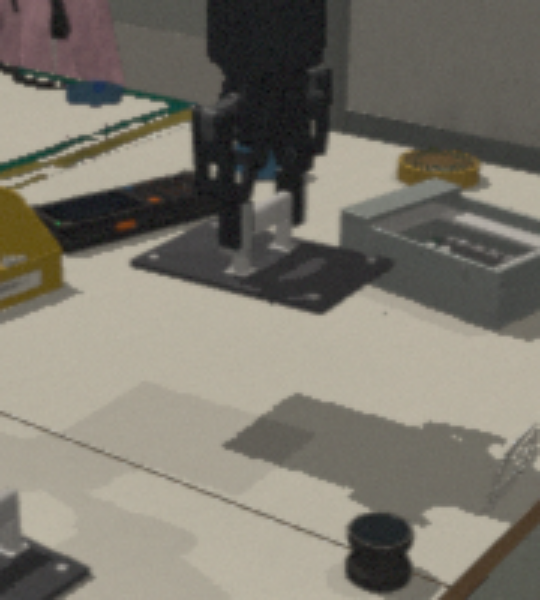

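Call:
send_rows --pt "0.5 0.02 0.0025 0 0" --pt "0.5 0.045 0.005 0 0" --pt "0.5 0.055 0.0065 0 0" --pt "0.5 0.055 0.0065 0 0" --pt "0.5 0.055 0.0065 0 0" --pt "0.5 0.05 0.006 0 0" --pt "0.5 0.03 0.0035 0 0.1" --pt "0.5 0 0 0 0.134"

```text
clock: 6.08
position: [0.4767, -0.2079, 0.1325]
ee_rot: [-0.001, -0.638, 0.77, 0.001]
contact_force: [-0.3, 1.3, -2.8]
width: 0.0634
```

Call:
send_rows --pt "0.5 0 0 0 0" --pt "0.5 0 0 0 0"

```text
clock: 6.32
position: [0.477, -0.205, 0.1333]
ee_rot: [-0.0, -0.642, 0.767, 0.001]
contact_force: [0.2, 0.1, -3.2]
width: 0.0632
```

```bash
python3 - <<'E'
from h import *
p,M=st()
im=manip.get_image("wrist");cv2.imwrite("pics/w5.png",im[:,:,::-1])
im=manip.get_image("top");cv2.imwrite("pics/t5.png",cv2.resize(im[140:250,310:420],None,fx=5,fy=5)[:,:,::-1])
yb=-.178;b=np.array([.5027,-.2105]);u=np.array([np.cos(yb),np.sin(yb)])
to(p,M,*(b-.025*u),.08,yb-np.pi/2)
E
```

```text
t 6.325 p [ 0.477  -0.205   0.1333] toolx ang -1.7467499222918699 zt [-0.0018  0.0011 -1.    ] F [ 0.2044  0.1257 -3.1919] M [ 0.0412  0.0002 -0.0275] w 0.06319051043520593 q [-0.5399  0.2702  1.7742  0.      1.0993  1.2068]
tool delta [ 0.0009 -0.0014  0.0533] turn 0.002046404503026622
```

View pics/w5.png

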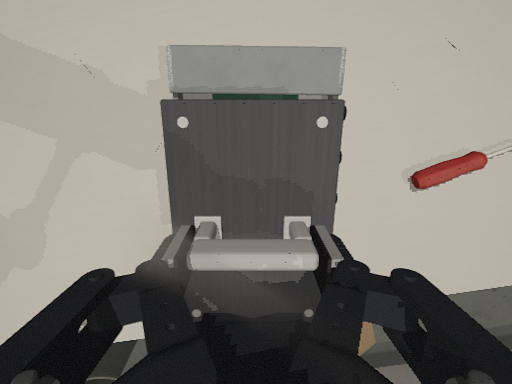

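View pics/t5.png

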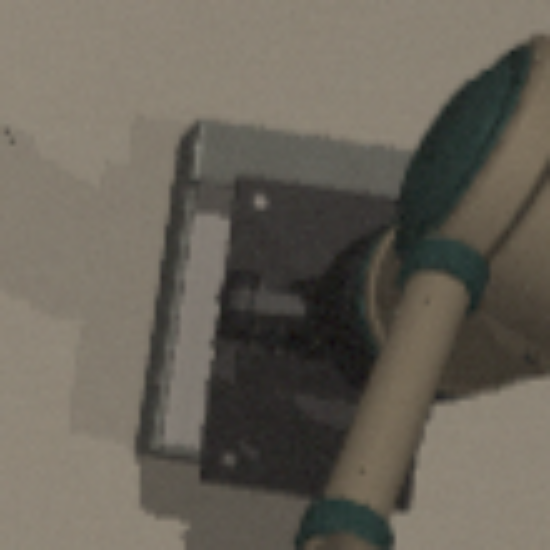

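The wrist view shows the lip's far edge at rows 46–48 and its free edge at row 94, parallel to the panel's far edge at row 101. I'll cross-check the box position from this view.

```bash
python3 - <<'E'
from h import *
c=manip.calibration("wrist");p,M=st()
im=cv2.imread("pics/w5.png");cv2.imwrite("pics/w5z.png",cv2.resize(im[35:115,155:355],None,fx=4,fy=4,interpolation=cv2.INTER_CUBIC))
yb=-.178;b=np.array([.5027,-.2105]);u=np.array([np.cos(yb),np.sin(yb)]);v=np.array([-u[1],u[0]])
for n,px,z in [("free",[(169,93),(342,94)],.062),("back",[(171,46),(345,47)],.062),("panelfar",[(162,100),(343,100)],.124)]:
    P=ray(c,px,z)[:,:2];d=P[1]-P[0];q=P-b
    print(n,np.linalg.norm(d),"in box frame",np.c_[q@u,q@v],"yaw",np.arctan2(d[1],d[0])+np.pi/2)
print("tcp",(p[:2]-b)@u,(p[:2]-b)@v)
E
```

```text
t 6.425 p [ 0.4774 -0.205   0.1338] toolx ang -1.7470119529553547 zt [-0.0009  0.0004 -1.    ] F [ 0.7076  0.3165 -3.3686] M [0.019  0.0283 0.0352] w 0.0629401642076879 q [-0.5395  0.2696  1.7737 -0.0001  1.0993  1.2075]
free 0.1293616636258712 in box frame [[ 0.0545  0.0628]
 [ 0.0541 -0.0666]] yaw -0.18120059556910295
back 0.12424447698519678 in box frame [[ 0.0862  0.0586]
 [ 0.0859 -0.0656]] yaw -0.18077019662095184
panelfar 0.09662095455592046 in box frame [[ 0.0486  0.0488]
 [ 0.0488 -0.0478]] yaw -0.17574633652932992
tcp -0.025926220082390188 0.0009633020752096617
```

View pics/w5z.png

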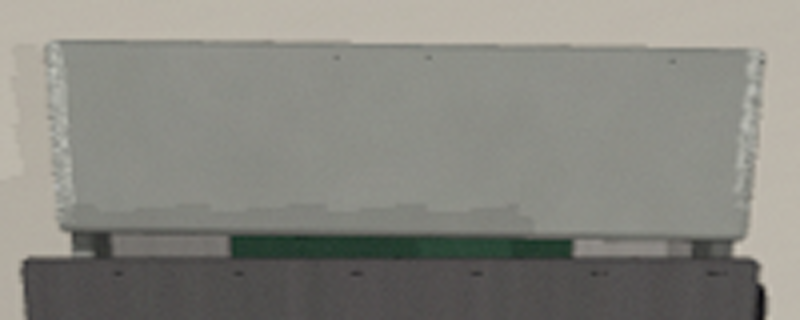

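Call:
send_rows --pt "0.5 0.003 0 0.015 0.002" --pt "0.5 0 0 0.025 0" --pt "0.5 0 0 0.015 0" --pt "0.5 0 0 0.006 0" --pt "0.5 0 0 0 0" --pt "0.5 0 0 0 0" --squeeze 30

```text
clock: 7.18
position: [0.4776, -0.2089, 0.0739]
ee_rot: [0.0, -0.641, 0.768, -0.001]
contact_force: [-0.5, 0.4, -3.2]
width: 0.0634
```

```bash
cat >> h.py <<'E'
yb=-.18;b=np.array([.5030,-.2130]);u=np.array([np.cos(yb),np.sin(yb)]);v=np.array([-u[1],u[0]])
E
python3 - <<'E'
from h import *
p,M=st();print("tcp",(p[:2]-b)@u,(p[:2]-b)@v)
im=manip.get_image("wrist");cv2.imwrite("pics/w6.png",im[:,:,::-1])
E
```

```text
t 7.175 p [ 0.4776 -0.2089  0.0739] toolx ang -1.7508894879028114 zt [ 0.0013 -0.0009 -1.    ] F [-0.535   0.3877 -3.2467] M [ 0.0104 -0.0027  0.0135] w 0.06341472922844833 q [-0.5458  0.3359  1.8518 -0.0001  0.9523  1.2052]
tcp -0.025683048516144755 -0.0005340051123427885
```

View pics/w6.png

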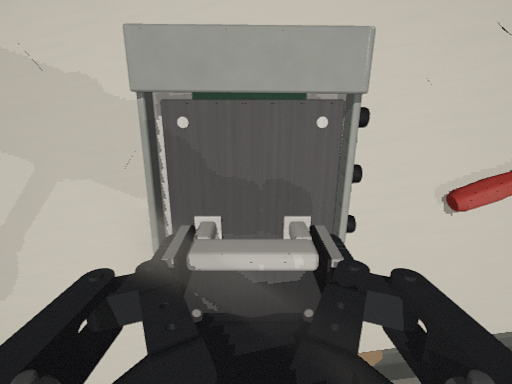

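Call:
send_rows --pt "0.5 0 0 0.003 0" --pt "0.5 0 0 0.002 0" --pt "0.5 0 0 0.002 0" --pt "0.5 0 0 0.002 0" --pt "0.5 0 0 0.002 0" --pt "0.5 0 0 0.001 0" --pt "0.5 0 0 0 0"

```text
clock: 8.1
position: [0.4804, -0.2094, 0.0633]
ee_rot: [0.002, -0.64, 0.768, -0.003]
contact_force: [3.0, 1.7, 7.6]
width: 0.0631
```

```bash
python3 - <<'E'
from h import *
p,M=st();print("tcp",(p[:2]-b)@u,(p[:2]-b)@v)
im=manip.get_image("wrist");cv2.imwrite("pics/w7.png",im[:,:,::-1])
im=manip.get_image("scene");cv2.imwrite("pics/s7.png",cv2.resize(im[100:260,220:440],None,fx=3,fy=3)[:,:,::-1])
E
```

```text
t 8.1 p [ 0.4804 -0.2094  0.0633] toolx ang -1.7518560937807433 zt [ 0.0071 -0.0021 -1.    ] F [2.9583 1.7049 7.6465] M [ 0.44   -0.2443 -0.0602] w 0.06312677994975037 q [-0.5452  0.3496  1.8634  0.0023  0.9213  1.2052]
tcp -0.022907200912228396 -0.0005235093882405425
```

View pics/w7.png

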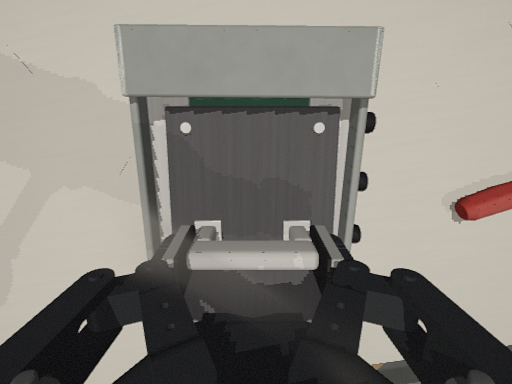

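View pics/s7.png

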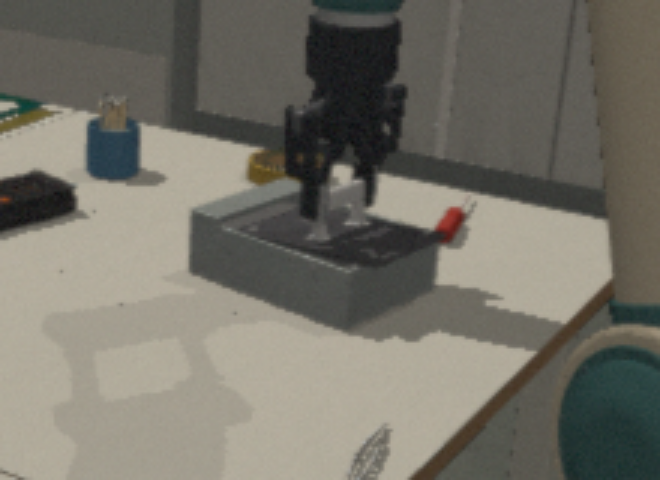

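The panel is tilted, with its far edge down at row 107 and about 7 mm lower relative to the tool. That puts the edge's underside at about 41 mm, below the lip. I'll ease up slightly and slide it under the lip.

Call:
send_rows --pt "0.5 0 0 -0.0025 0" --pt "0.5 0 -0.003 0 0" --pt "0.5 0 -0.005 0 0" --pt "0.5 0 -0.005 0 0" --pt "0.5 0 0 0 0"

```text
clock: 8.82
position: [0.4906, -0.2112, 0.0635]
ee_rot: [0.0, -0.641, 0.768, -0.0]
contact_force: [-0.2, 0.2, -3.8]
width: 0.063
```

```bash
python3 - <<'E'
from h import *
p,M=st();print("tcp",(p[:2]-b)@u,(p[:2]-b)@v)
im=manip.get_image("wrist");cv2.imwrite("pics/w8.png",im[:,:,::-1])
E
```

```text
t 8.825 p [ 0.4906 -0.2112  0.0635] toolx ang -1.7510606899527439 zt [ 0.0007 -0.0002 -1.    ] F [-0.2204  0.152  -3.7911] M [-0.0353  0.0331  0.0083] w 0.06297079110697251 q [-0.5369  0.3651  1.8363  0.0002  0.9395  1.214 ]
tcp -0.012507268348919545 -0.0004278201952471586
```

View pics/w8.png

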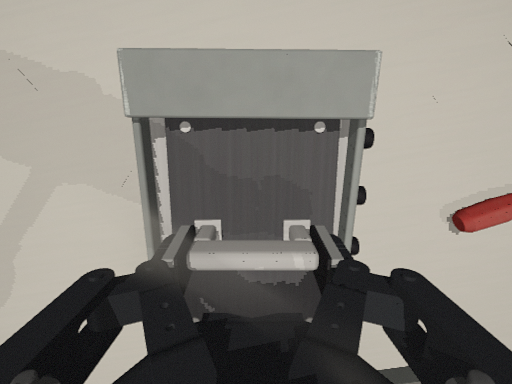

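The far edge is now under the lip: the lip's free edge at row 118 hides the panel's edge. There's no contact, and the panel is centred between the walls. I'll continue in.

Call:
send_rows --pt "0.5 0 -0.005 0 0" --pt "0.5 0 -0.005 0 0" --pt "0.5 0 -0.004 0 0" --pt "0.5 0 0 0 0" --pt "0.5 0 0 0 0"

```text
clock: 9.5
position: [0.5034, -0.2133, 0.0637]
ee_rot: [-0.0, -0.641, 0.768, 0.0]
contact_force: [-0.9, 0.0, -3.1]
width: 0.0633
```

```bash
python3 - <<'E'
from h import *
p,M=st();print("tcp",(p[:2]-b)@u,(p[:2]-b)@v)
im=manip.get_image("scene");cv2.imwrite("pics/s9.png",cv2.resize(im[130:240,260:400],None,fx=5,fy=5)[:,:,::-1])
E
```

```text
t 9.5 p [ 0.5034 -0.2133  0.0637] toolx ang -1.750949444788841 zt [-0.0004  0.0001 -1.    ] F [-0.8849  0.0448 -3.1201] M [ 0.0555  0.0259 -0.0104] w 0.06328411603607213 q [-0.528   0.381   1.8075 -0.0002  0.9535  1.223 ]
tcp 0.0004345337771686392 -0.00022179914885499006
```

View pics/s9.png

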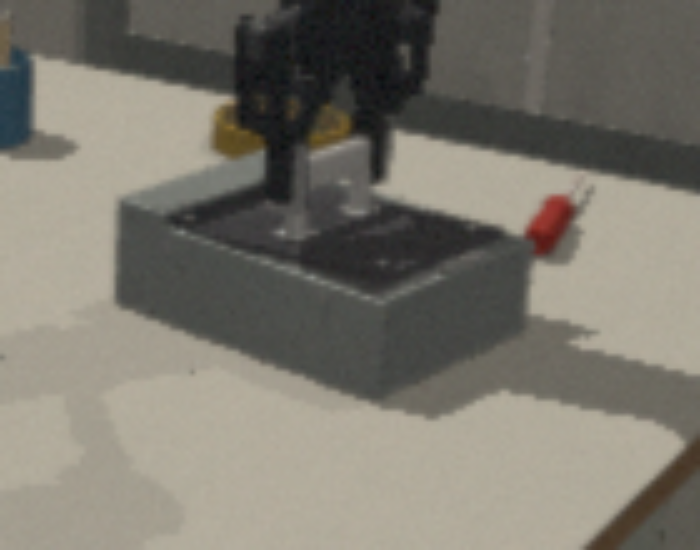

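Call:
send_rows --pt "0.5 0 -0.001 0.002 0" --pt "0.5 0 0 0.0015 0" --pt "0.5 0 0 0.0015 0" --pt "0.5 0 0 0.0015 0" --pt "0.5 0 0 0.0015 0" --pt "0.5 0 0 0.001 0" --pt "0.5 0 0 0 0" --pt "0.5 0 0 0 0"

```text
clock: 10.55
position: [0.503, -0.2132, 0.0554]
ee_rot: [-0.001, -0.641, 0.768, 0.001]
contact_force: [-5.4, 1.0, 4.8]
width: 0.0628
```

```bash
python3 - <<'E'
from h import *
p,M=st();print("tcp",(p[:2]-b)@u,(p[:2]-b)@v)
im=manip.get_image("wrist");cv2.imwrite("pics/w10.png",im[:,:,::-1])
im=manip.get_image("scene");cv2.imwrite("pics/s10.png",cv2.resize(im[130:240,260:400],None,fx=5,fy=5)[:,:,::-1])
E
```

```text
t 10.55 p [ 0.503  -0.2132  0.0554] toolx ang -1.7506761641521216 zt [-0.0026  0.0005 -1.    ] F [-5.4201  0.9587  4.8326] M [ 0.0515  0.4626 -0.02  ] w 0.06282685020006507 q [-0.5277  0.3914  1.8164 -0.0011  0.9364  1.2237]
tcp -1.688316486177271e-05 -0.00018233732436603417
```

View pics/w10.png

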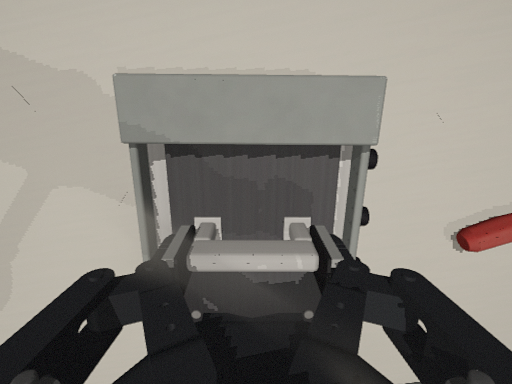

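View pics/s10.png

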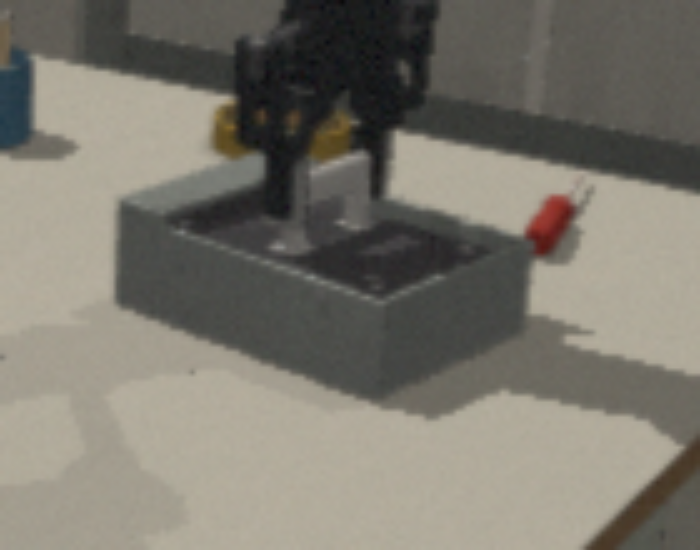

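The panel is down inside the rim and looks flat, at TCP height 55.4 mm against 55 expected. I'll release and retreat.

Call:
send_rows --pt "0.5 0 0 0.0005 0" --pt "0.8 0 0 0 0" --pt "1 0 0 0 0" --pt "1 0 0 0 0" --pt "1 0 0 0 0"

```text
clock: 11.28
position: [0.5048, -0.2136, 0.0542]
ee_rot: [0.0, -0.641, 0.768, -0.0]
contact_force: [-0.0, 0.2, -0.1]
width: 0.085
```

```bash
python3 - <<'E'
from h import *
p,M=st();print("tcp",(p[:2]-b)@u,(p[:2]-b)@v)
im=manip.get_image("wrist");cv2.imwrite("pics/w11.png",im[:,:,::-1])
E
```

```text
t 11.275 p [ 0.5048 -0.2136  0.0542] toolx ang -1.750977002773278 zt [ 0.0002 -0.0002 -1.    ] F [-0.0227  0.1893 -0.1252] M [0.0235 0.0203 0.0609] w 0.08497987433086918 q [-0.5273  0.3937  1.8159 -0.      0.9317  1.2237]
tcp 0.0018463331326700693 -0.00032390722476356005
```

View pics/w11.png

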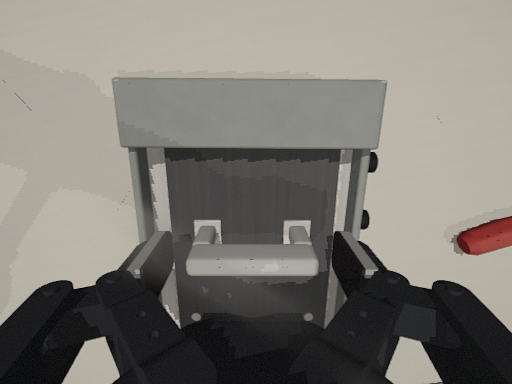

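The jaws are open and clear of the bar, and the external force is zero. I'll lift straight up and move back so the cameras can see.

Call:
send_rows --pt "1 0 0 -0.01 0" --pt "1 0 0 -0.03 0" --pt "1 0 0 -0.05 0" --pt "1 0 0 -0.05 0" --pt "1 -0.04 0 -0.03 0" --pt "1 -0.055 0.02 0 0" --pt "1 -0.055 0.02 0 0" --pt "1 -0.055 0.02 0 0"

```text
clock: 12.32
position: [0.4819, 0.0005, 0.2252]
ee_rot: [0.001, -0.64, 0.768, -0.001]
contact_force: [0.8, -0.0, 1.2]
width: 0.0856
```

Call:
send_rows --pt "1 -0.02 0.01 0 0" --pt "1 0 0 0 0" --pt "1 0 0 0 0"

```text
clock: 12.7
position: [0.4764, 0.0197, 0.2248]
ee_rot: [0.0, -0.641, 0.768, -0.001]
contact_force: [-0.6, -1.4, -0.2]
width: 0.0851
```

```bash
python3 - <<'E'
from h import *
p,M=st()
im=manip.get_image("top");cv2.imwrite("pics/t12.png",im[:,:,::-1]);cv2.imwrite("pics/t12z.png",cv2.resize(im[155:247,325:410],None,fx=6,fy=6,interpolation=cv2.INTER_CUBIC)[:,:,::-1])
im=manip.get_image("scene");cv2.imwrite("pics/s12.png",cv2.resize(im[130:240,260:400],None,fx=5,fy=5)[:,:,::-1])
E
```

```text
t 12.7 p [0.4764 0.0197 0.2248] toolx ang -1.7509998187345899 zt [ 0.0011 -0.0009 -1.    ] F [-0.6442 -1.4147 -0.2295] M [0.0077 0.014  0.0545] w 0.08513301177757591 q [-0.1041  0.131   1.7132 -0.0008  1.2963  1.6471]
```

View pics/t12z.png

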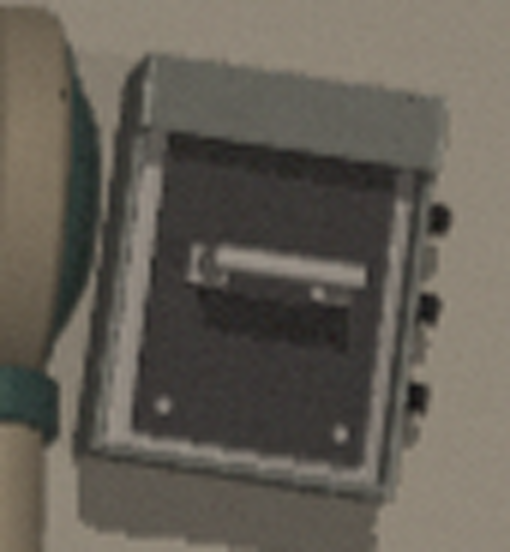

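View pics/s12.png

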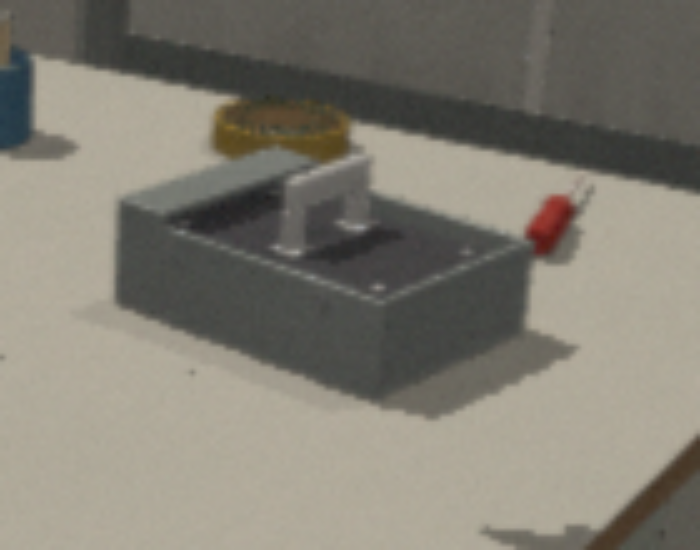

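View pics/t12.png

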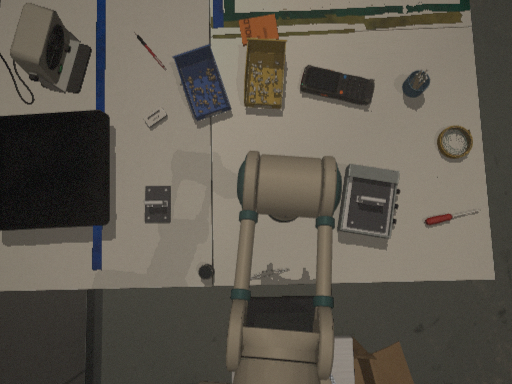

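The panel lies flat inside the rim with its far edge hidden under the lip, and the small plate hasn't moved. I'll check the position numerically.

```bash
python3 - <<'E'
from h import *
c=manip.calibration("top")
for n,px,z in [("near corners",[(135,432),(362,466)],.046),("bar",[(213,262),(366,283)],.086),("screws",[(163,405),(341,433)],.047)]:
    P=ray(c,(np.array(px)+.5)/6-.5+[325,155],z)[:,:2];d=P[1]-P[0];q=P-b
    print(n,np.linalg.norm(d),np.c_[q@u,q@v],np.arctan2(d[1],d[0])+np.pi/2)
E
```

```text
near corners 0.09753977173466814 [[-0.0757  0.0481]
 [-0.0754 -0.0495]] -0.1767506033306434
bar 0.06368381549973698 [[-0.003   0.0321]
 [-0.0022 -0.0316]] -0.16767963103077288
screws 0.07659003476221966 [[-0.0624  0.0379]
 [-0.0628 -0.0387]] -0.18477451773446596
```

```bash
python3 -c "
from rig import manip
print(manip.sign_off())"
```

```text
the job is handed in; nothing more can be done
None
```

The panel is in the box: its far short edge is under the lip, it lies flat on the ledge inside the rim, and the gripper has let go. I handed the job in at about 12.8 s of the 38 s allowed.

- **Method:** The tool can't tilt itself, so I gripped the handle bar by its two ends, which let the panel pivot. I tilted it about 5° by pressing its near end on the -x rim, slid the lowered edge under the lip, then lowered until flat and released.
- **Position:** In the last images the near corners put the panel's centre within 1 mm of the box centre. The bar puts it about 2.5 mm short in x. Both are inside the 7 mm (x) and 10 mm (y) limits. The yaw matches the box to about 0.01 rad.
- **Seating:** At release the tool height was 55.4 mm, against 55 mm expected for a flat panel.
- **Forces:** The largest contact force I read was about 8 N.
- **Surroundings:** The small plate is where it was, and the arm was clear of everything at hand-in.

No check failed. The only disagreement is the 2 mm or so between the bar and corner readings, which is about the camera calibration accuracy.

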